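# March the regiment's tray through the ruined gateway

### The arm

A 6-joint arm with a two-finger parallel gripper is mounted at the origin on the work surface. World frame = base frame: x ahead of the robot, y to its left, z up, the work surface at z = 0. Lengths are in m, angles in rad, forces in N, time in s.
With the tool pointing down it reaches from about 0.3 to 0.775 m from the base axis. Payload 14.6 kg.
Tool frame: the origin (TCP) lies at the centre of the arm's flange, where the gripper is bolted on; the fingertips stand 199 mm ahead of it and the grasp point (between the pads) lies ctrl.hold_point_z ahead of it (ctrl.hold_point_z is the distance from the TCP to the grasp point, in m); z points along the fingers, y is the direction in which the jaws open and shut (so a half turn about z gives the same grasp; the last joint's range is limited). The gripper opens to 94 mm and grips with 3 to 60 N. Pads are 16 mm wide; open, the fingers measure 119 mm over their backs; the gripper's body (75 mm by 177 mm) begins 78 mm behind the grasp point.
Start: joints at [-0.067, 0.3, 1.521, -0, 1.321, -0.067], TCP at [0.55, -0, 0.405] pointing down, gripper open.
Joint ranges: [-3.03, 3.03], [-0.79, 2.21], [0.23, 2.52], [-1.04, 4.18], [0, 3.07], [-2.55, 2.55]. Speed limits (rad/s): [2.22, 2.22, 2.57, 3.14, 3.14, 3.14].

### API

Orientations are given as a rotation vector (axis times angle).
In Python, from plant import ctrl, grab_frame gives the robot as it stands.
- The arm moves only by the tool carry_out, never from a script. Its argument "motion" is a list of rows, each a list of 7 numbers: the finger opening in cm, from 0 to 9.4, then the shift along the tool's x, y, z in cm, then the turn, a rotation vector about the tool's x, y, z in degrees. In form: [[hand, tx, ty, tz, wx, wy, wz], ...]. A call has 1 to 10 rows; each row shifts and turns the commanded pose from where the row before left it, along the tool's axes as they then stand; what a row does not reach is not made up. A row lasts 1/12 s, in which the tool goes at most 41.7 mm and 7.16 degrees, less where a joint would pass 70% of its speed; a pose out of reach is approached as far as the arm can. A call is refused whole if a number of a shift passes 4.17 or a number of a turn 7.16, either way. A call with a gripper value outside its range is refused whole. The fingers move at their own pace and stop on an object; the grip force is fixed at half the most. Time passes only in rows, so rows that do not move let the fingers close. It gives the time, the measured TCP pose, the force and the opening at its end, in the units of the state.
- ctrl.observe(): the state, without advancing time (a new reading comes with each control period).
- grab_frame(name): name is "scene" or "side" or "wrist"; returns a dict with "frame" (384x512x3 uint8, blue, green, red), "intrinsics" (3x3 intrinsics, pixels), "rvec" (rotation vector, rad) and "tvec" (3), from world to camera coordinates, as OpenCV has them; the wrist camera has in their place "hand_eye" (4x4, takes a point from camera to tool coordinates, whose origin is the TCP and whose axes are the flange's). Camera axes: x right, y down, z forward; pixel columns grow to the right and rows downward; lengths in m; the calibration is good to about 2 mm. The wrist camera is an equidistant fisheye: a pixel r from the principal point sees the ray r / f radians off the axis. A picture is of the moment at which its call begins: read the wrist's pose just before it. There is no depth.
- ctrl.job_done(): hands the job in, once; it reports no verdict.
The state is a dict: "t": time; "joints": joint angles; "joint_velocities": joint speeds; "joint_efforts": joint torques, N m; "position": TCP position; "orientation": TCP orientation; "contact_force": force on the tool from outside, world axes, zero at the start; "moment": the same for the moment, N m; "gripper_width": finger opening in m.
Only numpy, scipy, OpenCV 4.12 (cv2) and the standard library are available. Lean on these libraries where they do the work, as an engineer would, in place of code of your own. Each camera call takes 0.05 s, during which the arm holds its last target. There are 200 camera calls.

### The job

Move the regiment of eight spearmen the way players do: with the fingertips, push its square black tray across the cloth, through the narrow gap between the two piers of the ruined stone gateway, and on until the front edge of its tray squarely meets the front edge of the tray of three brutes waiting beyond. Push the tray only: never pick it up or tip it, keep off the spearmen themselves, and do not shove the brutes back. Leave the loose things standing round about where they are.

Things in the scene. Friction and masses are not known exactly. Their poses are not given: they have to be found in the camera images.
- tray: The regiment's loose black tray, 84 mm square, floor 3 mm thick, rim 12 mm high and 3 mm thick all round; about 0.2 kg with the eight small grey spearmen fixed on its front half in two ranks of four. Origin: centre of its underside, on the table; +x points to its front, the way the spearmen face and the tray must go.
- troops: The eight grey spearmen fixed to the tray, not to be touched. Origin and axes are those of tray. In them the figures stand between x -1 and +39 mm and between y -40 and +40 mm, spear points up to 50 mm above the table. The rear 40 mm of the tray is empty.
- tray_front (a point): Middle of the outer face of the tray's front rim, 42 mm ahead of the tray's centre, 6 mm above the table; axes as the tray's.
- tray_rear (a point): Middle of the outer face of the tray's rear rim, 42 mm behind the tray's centre, 6 mm above the table; axes as the tray's.
- gateway: The ruined gateway: two low grey stone ruins fixed to the table. Origin: on the table in mid-gap; +x points straight through the gap to the brutes' side, y along the wall. Gap 92 mm wide (y -46 to +46 mm). Each pier is 40 mm high, 32 mm thick in x, 36 mm wide; from it a broken wall steps down outwards to y 178 mm. The regiment starts about 170 mm before the gap, off its middle and turned a little.
- brutes: The enemy: a loose black tray, 40 mm deep (x) and 102 mm wide (y), rim 12 mm high, with three big grey brutes 60 mm high fixed in a row on it; about 0.35 kg. Origin: centre of its underside, on the table; its +x points to its front, which looks back at the gateway.
- brutes_front (a point): Middle of the outer face of the front rim of the brutes' tray, 20 mm ahead of its centre, 6 mm above the table; axes as brutes. It lies 115 to 150 mm beyond the middle of the gap.
- hero: Bystander: a single grey wizard figure on a round 31 mm base, 52 mm high, beyond the gateway at the left of the passage. Origin under its base.
- paint_pot: Bystander: a small paint jar, 34 mm across and 34 mm high, before the gateway at the right. Origin under its base.
- die: Bystander: a white 16 mm die beyond the gateway at the right. Origin under it.
- chest: Bystander: a small model treasure chest, 20 x 30 mm and 23 mm high, before the gateway at the left. Origin under it.
- glue_jar: Bystander: a glue jar, 68 mm across and 98 mm high, at the left of the table. Origin under it.
- dropper: Bystander: a paint dropper bottle, 25 mm across and 68 mm high, at the left of the table. Origin under it.
- tape: Bystander: a grey tape measure, 58 x 28 mm and 55 mm high, at the left of the table. Origin under it.
- dice_cup: Bystander: a brown dice cup, 68 mm across and 85 mm high, at the right of the table. Origin under it.
Mind the look-alikes: they are no part of the job. What is shaped like the tray but purple or turquoise is not meant.

How it is judged:
By the outcome, as a careful person would: the job done as asked, in the order asked, and still so for the second after the job is handed in, with the robot touching nothing.
It also fails if it takes over 64 s, if anything falls off the work surface, if the arm or the gripper's body presses on something with over 40 N, if the wrist force passes 120 N, or if a joint passes its speed limit or range.

## Working session

There is one attempt and no reset: what is moved stays moved. The work goes in short steps, Python scripts to look and compute and a tool call to move; the robot and the scene stay as the last step left them, time stands still between calls to the robot, and variables do not carry over. Pictures are saved under pics/ and viewed, about 8 in all and at most 12, crops included, and the job is handed in when it is done.

Besides the shell and the picture viewer there is one more tool, called after "Emit:" in YAML: its name, and indented under it one key for each argument. carry_out: Moves the arm, as the interface text tells. Its arguments: {"type":"object","properties":{"motion":{"type":"array","items":{"type":"array","items":{"type":"number"}}}},"required":["motion"]}

```bash
mkdir -p pics; ls; cat > h.py <<'E'
import numpy as np, cv2
from plant import ctrl, grab_frame
def snap(n,fn):
    f=grab_frame(n); cv2.imwrite('pics/'+fn,f['frame']); np.savez('pics/'+fn+'.npz',**{k:v for k,v in f.items()}); return f
def onplane(f,uv,z):
    R=cv2.Rodrigues(np.array(f['rvec'],float))[0]; t=np.array(f['tvec'],float).ravel(); K=np.array(f['intrinsics'])
    uv=np.atleast_2d(np.array(uv,float)); d=np.c_[uv,np.ones(len(uv))]@np.linalg.inv(K).T@R
    c=-R.T@t; return c+d*((z-c[2])/d[:,2:3])
def proj(f,P):
    return cv2.projectPoints(np.atleast_2d(np.array(P,float)),np.array(f['rvec'],float),np.array(f['tvec'],float),np.array(f['intrinsics'],float),None)[0].reshape(-1,2)
E
python3 - <<'E'
from h import *
s=ctrl.observe(); print(s['t'],s['position'],s['orientation'],ctrl.hold_point_z)
a=snap('scene','a.png'); b=snap('side','b.png')
for f in (a,b):
    R=cv2.Rodrigues(np.array(f['rvec'],float))[0]; print(-R.T@np.array(f['tvec']).ravel(), f['intrinsics'])
w=snap('wrist','w.png'); print(w['hand_eye'],w['intrinsics'])
cv2.imwrite('pics/all.png',np.hstack([cv2.resize(a['frame'],(400,300)),cv2.resize(w['frame'],(400,300))]))
E
```

```text
pics
0.0 [ 5.49963067e-01 -1.06750716e-06  4.04056384e-01] [-2.22078860e+00 -2.22079194e+00  1.25379166e-03] 0.1804
[1.02019677 0.59135321 0.70464115] [[354.25567166   0.         254.68830733]
 [  0.         354.25567166 192.47750438]
 [  0.           0.           1.        ]]
[ 0.29833811 -1.01502422  1.12500644] [[459.17298751   0.         248.59966506]
 [  0.         459.17298751 194.68695026]
 [  0.           0.           1.        ]]
[[-7.03917549e-04 -9.72179579e-01 -2.34235716e-01  6.86982491e-02]
 [ 9.99999696e-01 -6.05545861e-04 -4.91889181e-04  4.76308349e-04]
 [ 3.36364149e-04 -2.34235991e-01  9.72179709e-01  1.94174117e-02]
 [ 0.00000000e+00  0.00000000e+00  0.00000000e+00  1.00000000e+00]] [[297.31863964   0.         253.17286003]
 [  0.         297.31863964 191.45919822]
 [  0.           0.           1.        ]]
```

View pics/a.png

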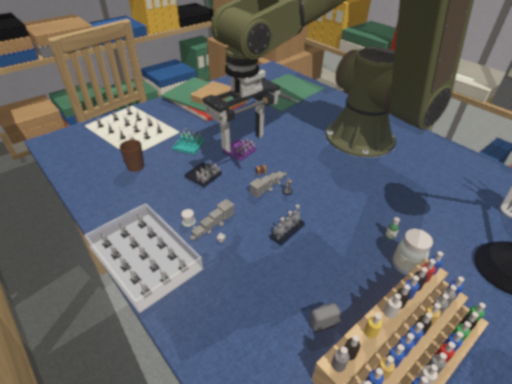

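View pics/w.png

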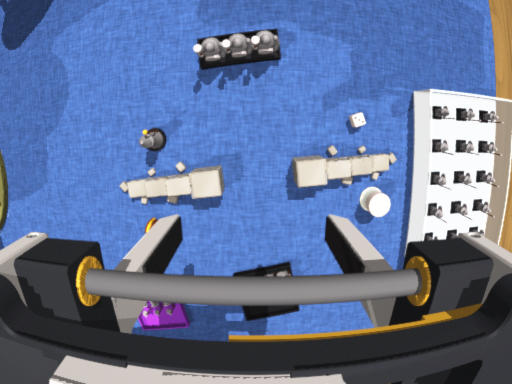

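The wrist view shows the brutes at about (238,48), the piers at (206,183) and (310,172), and the regiment tray at (267,290), half hidden by the crossbar. Image up is world +y. I'll move the hand back (−y) for a clear view and get rough positions first.

```bash
cat >> h.py <<'E'
def wplane(f,uv,z,s):
    K=np.array(f['intrinsics']); H=np.array(f['hand_eye']); uv=np.atleast_2d(np.array(uv,float))
    p=(uv-[K[0,2],K[1,2]])/K[0,0]; r=np.linalg.norm(p,axis=1,keepdims=True)+1e-12
    d=np.c_[p/r*np.sin(r),np.cos(r)]
    R=cv2.Rodrigues(np.array(s['orientation'],float))[0]; T=np.array(s['position'])
    d=d@H[:3,:3].T@R.T; c=R@H[:3,3]+T
    return c+d*((z-c[2])/d[:,2:3])
E
python3 - <<'E'
from h import *
s=ctrl.observe(); w=np.load('pics/w.png.npz'); np.set_printoptions(precision=4,suppress=True)
print(wplane(w,[[238,48],[198,68],[281,58]],.012,s)); print(wplane(w,[[222,195],[219,168],[298,187],[294,158]],.04,s)); print(wplane(w,[[236,278],[291,264],[298,309],[244,319],[163,310],[375,200],[152,225]],.012,s))
E
```

```text
[[0.5312 0.1626 0.012 ]
 [0.4809 0.138  0.012 ]
 [0.5846 0.1496 0.012 ]]
[[ 0.5125 -0.0187  0.04  ]
 [ 0.5097  0.0141  0.04  ]
 [ 0.6036 -0.0089  0.04  ]
 [ 0.5979  0.026   0.04  ]]
[[ 0.5252 -0.1486  0.012 ]
 [ 0.6031 -0.1262  0.012 ]
 [ 0.6183 -0.2057  0.012 ]
 [ 0.5356 -0.2239  0.012 ]
 [ 0.4077 -0.2132  0.012 ]
 [ 0.7177 -0.0332  0.012 ]
 [ 0.4095 -0.0689  0.012 ]]
```

Emit:
carry_out:
  motion:
    - [9.4,-3,0,0,0,0,0]
    - [9.4,-3.5,0,0,0,0,0]
    - [9.4,-3.5,0,0,0,0,0]
    - [9.4,-3.5,0,0,0,0,0]
    - [9.4,-3.5,0,0,0,0,0]
    - [9.4,-3,0,0,0,0,0]
    - [9.4,0,0,0,0,0,0]
    - [9.4,0,0,0,0,0,0]

```text
t: 0.82
position: [0.5498, -0.2012, 0.4041]
orientation: [-2.223, -2.218, 0.0]
contact_force: [-0.3, 0.1, -0.7]
gripper_width: 0.0941
```

```bash
python3 - <<'E'
from h import *
s=ctrl.observe(); print(s['t'],s['position'],s['orientation'],s['gripper_width'],s['joints'])
w=snap('wrist','w2.png'); np.save('pics/s2.npy',s,allow_pickle=True)
E
```

```text
0.8167 [ 0.54978308 -0.20122528  0.40409334] [-2.22341058e+00 -2.21826456e+00  4.38160661e-04] 0.0941054462993374 [-4.13427396e-01  3.79770735e-01  1.41588069e+00  5.20257000e-05
  1.34683622e+00 -4.11121818e-01]
```

View pics/w2.png

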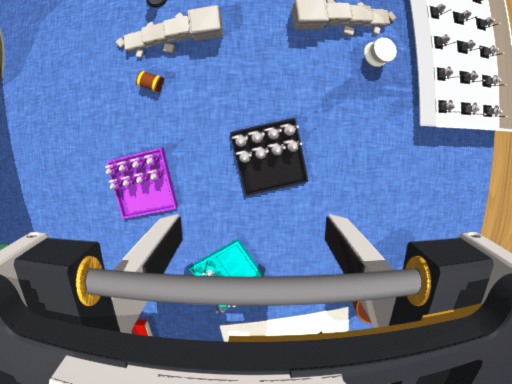

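The regiment's tray has corners at about (230,133), (295,119), (307,182) and (245,195). The purple and turquoise decoys are at (142,183) and (225,262), and the paint pot is at (380,53). Next I'll measure with masks.

```bash
cat >> h.py <<'E'
np.set_printoptions(precision=4,suppress=True)
def blackrect(img,roi,thr=45):
    x0,y0,x1,y1=roi; m=np.zeros(img.shape[:2],np.uint8); m[y0:y1,x0:x1]=(img[y0:y1,x0:x1].max(2)<thr)*255
    m=cv2.morphologyEx(m,cv2.MORPH_CLOSE,np.ones((9,9)))
    c=max(cv2.findContours(m,cv2.RETR_EXTERNAL,cv2.CHAIN_APPROX_NONE)[0],key=cv2.contourArea)
    return c.reshape(-1,2)
def rect(P):
    (c,wh,a)=cv2.minAreaRect((P[:,:2]*1000).astype(np.float32)); return np.array(c),np.array(wh),a
E
python3 - <<'E'
from h import *
s0=dict(position=[0.54996,0,0.40406],orientation=[-2.2207886,-2.2207919,.00125])
s=np.load('pics/s2.npy',allow_pickle=True).item()
w=np.load('pics/w.png.npz'); w2=np.load('pics/w2.png.npz')
c=blackrect(w2['frame'],(215,105,325,210)); print('tray',rect(wplane(w2,c,.012,s)))
q=cv2.boxPoints(cv2.minAreaRect(wplane(w2,c,.012,s)[:,:2].astype(np.float32))*1 if 0 else cv2.minAreaRect((wplane(w2,c,.012,s)[:,:2]*1000).astype(np.float32))); print(q)
c=blackrect(w['frame'],(185,25,295,75)); print('brutes',rect(wplane(w,c,.012,s0)),c.min(0),c.max(0))
f=w['frame']; big=np.hstack([cv2.resize(f[130:230,170:370],None,fx=4,fy=4,interpolation=2)]); cv2.imwrite('pics/g.png',big)
hsv=cv2.cvtColor(w2['frame'],cv2.COLOR_BGR2HSV); m=cv2.inRange(hsv,(75,120,100),(98,255,255)); m[:215]=0; v,u=np.nonzero(m); P=wplane(w2,np.c_[u,v],.012,s); print('turq',P.min(0),P.max(0))
E
```

```text
tray (array([ 570.1327, -177.1709]), array([81.302 , 80.1768]), 13.151345252990723)
[[ 521.4268 -147.383 ]
 [ 539.669  -225.4569]
 [ 618.8386 -206.9588]
 [ 600.5964 -128.8848]]
brutes (array([532.3058, 149.8974]), array([98.8772, 15.2547]), 6.8646368980407715) [200  50] [279  68]
turq [ 0.0801 -0.4056  0.012 ] [ 0.5605 -0.2883  0.012 ]
```

View pics/g.png

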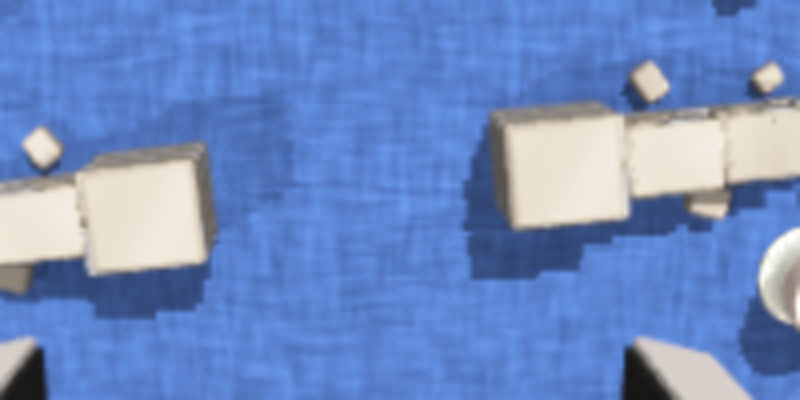

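```bash
python3 - <<'E'
from h import *
s0=dict(position=[0.54996,0,0.40406],orientation=[-2.2207886,-2.2207919,.00125])
w=np.load('pics/w.png.npz')
q=np.array([[198,155],[207,263],[92,274],[80,172],[497,116],[512,228],[630,217],[618,111]])/4+[169.6,129.6]
P=wplane(w,q,.04,s0)[:,:2]*1000; print(P)
L,R=P[:4].mean(0),P[4:].mean(0); d=R-L; print('dist',np.linalg.norm(d),'mid',(L+R)/2,'wall dir deg',np.degrees(np.arctan2(d[1],d[0])), 'gap',np.linalg.norm((P[4:6].mean(0)-P[:2].mean(0))))
# base check on side cam for tray & gateway
b=np.load('pics/b.png.npz')
m=(L+R)/2; a=np.arctan2(d[1],d[0]); 
print(proj(b,[[.570,-.177,.012],[m[0]/1000,m[1]/1000,0],[.532,.150,.012]]))
f=b['frame']; 
G=[[m[0]/1000+np.cos(a)*x-np.sin(a)*y, m[1]/1000+np.sin(a)*x+np.cos(a)*y,.04] for x in(-.082,-.046,.046,.082) for y in(-.016,.016)]
u=proj(b,G); i=f.copy()
k=4; i=cv2.resize(i,None,fx=k,fy=k,interpolation=2)
T=np.array([[521.4,-147.4,12],[539.7,-225.5,12],[618.8,-207,12],[600.6,-128.9,12]])/1000
for p in np.r_[u,proj(b,T)]: cv2.circle(i,tuple(int(round(v)) for v in (p+.5)*k-.5),2,(0,0,255),-1)
x,y=[int(v*k) for v in u.mean(0)]; cv2.imwrite('pics/bs.png',i[y-220:y+380,x-400:x+400])
E
```

```text
[[509.7005  13.7081]
 [511.5978 -19.1009]
 [476.1361 -22.5914]
 [473.9069   8.8868]
 [597.5613  25.3224]
 [602.9754  -8.3449]
 [639.2564  -4.8684]
 [634.0358  27.3085]]
dist 126.47073341959592 mid [555.6463   2.54  ] wall dir deg 6.6422156282886196 gap 90.31443562649368
[[273.1772 247.9271]
 [254.0302 210.0296]
 [237.149  179.4976]]
```

View pics/bs.png

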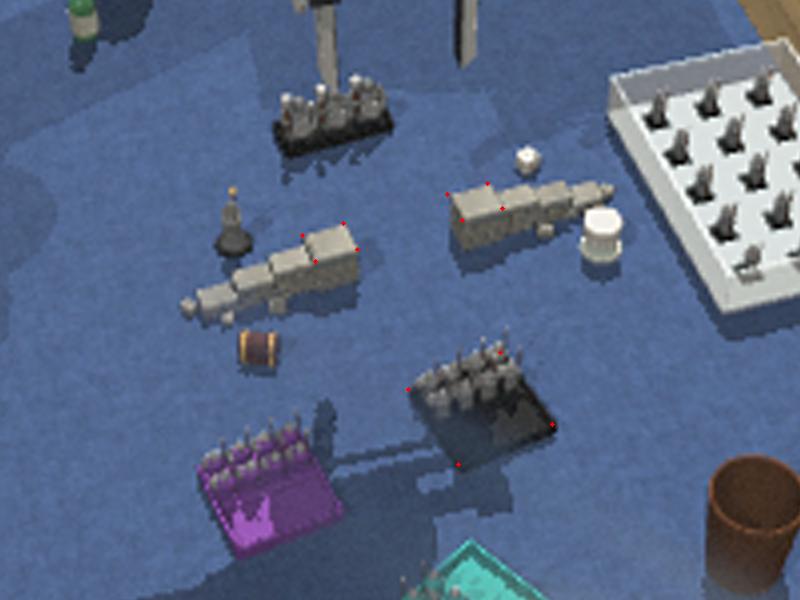

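Side-view reprojection agrees to 1–2 mm.
- **Gate:** mid (556, 2), passage direction 96.6°.
- **Tray:** centre (570, −177), yaw 13.1° against the gate's 6.6°.

The hand is at yaw 0. Pushing straight +y squares the tray to 0° and carries its centre onto the gate line near y = −120, after which I turn it to 6.6°. First I go down behind it.

Emit:
carry_out:
  motion:
    - [5,-2.5,1,0,0,0,0]
    - [5,-2.4,1,0,0,0,0]
    - [5,0,0,2.5,0,0,0]
    - [5,0,0,3.5,0,0,0]
    - [5,0,0,3.5,0,0,0]
    - [5,0,0,3.5,0,0,0]
    - [5,0,0,3,0,0,0]
    - [5,0,0,2,0,0,0]
    - [5,0,0,1,0,0,0]
    - [5,0,0,0,0,0,0]

```text
t: 1.7
position: [0.5699, -0.2478, 0.2127]
orientation: [-2.218, -2.221, 0.002]
contact_force: [-0.8, 2.1, 0.7]
gripper_width: 0.0497
```

Emit:
carry_out:
  motion:
    - [5,0,0,0.6,0,0,0]
    - [5,0,0,0.4,0,0,0]
    - [5,0,0,0,0,0,0]

```text
t: 1.95
position: [0.5701, -0.2488, 0.2051]
orientation: [2.221, 2.221, 0.0]
contact_force: [0.2, 0.3, 0.3]
gripper_width: 0.0501
```

```bash
python3 - <<'E'
from h import *
s=ctrl.observe(); print(s['t'],s['position'],s['orientation'],s['gripper_width'])
w=snap('wrist','w3.png'); np.save('pics/s3.npy',s,allow_pickle=True)
b=snap('side','b3.png')['frame']
i=cv2.resize(b[150:310,180:340],(600,600),interpolation=2); 
cv2.imwrite('pics/c3.png',np.hstack([cv2.resize(w['frame'],(400,300)),cv2.resize(i,(300,300))]))
E
```

```text
1.95 [ 0.5701 -0.2488  0.2051] [2.2207 2.2211 0.0004] 0.05005312460604014
```

View pics/c3.png

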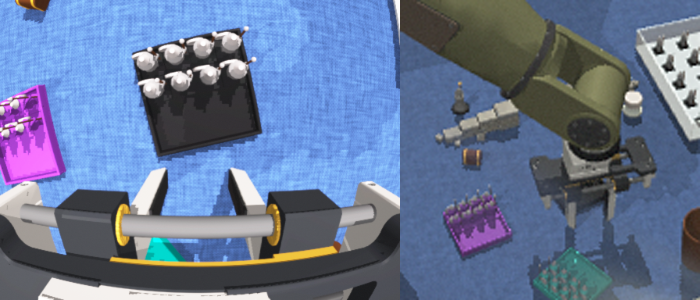

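The fingers are down behind the tray with nothing touched, and the close wrist view sees the whole tray. Start pushing gently.

Emit:
carry_out:
  motion:
    - [5,0.5,0,0,0,0,0]
    - [5,0.5,0,0,0,0,0]
    - [5,0.5,0,0,0,0,0]
    - [5,0.4,0,0,0,0,0]
    - [5,0.4,0,0,0,0,0]
    - [5,0.4,0,0,0,0,0]
    - [5,0.4,0,0,0,0,0]
    - [5,0.4,0,0,0,0,0]
    - [5,0.4,0,0,0,0,0]
    - [5,0.4,0,0,0,0,0]

```text
t: 2.88
position: [0.57, -0.2056, 0.2046]
orientation: [2.222, 2.221, 0.0]
contact_force: [0.7, -0.8, 0.5]
gripper_width: 0.0499
```

```bash
cat >> h.py <<'E'
def traypose(fn,roi=(120,0,400,215),thr=48):
    s=ctrl.observe(); w=snap('wrist',fn); img=w['frame']
    c=blackrect(img,roi,thr); P=wplane(w,c,.012,s); return s,w,c,P
# side edges + rear edge of the tray, fitted as lines on plane z=12mm
def report(fn,roi=(120,0,400,215),thr=48):
    s,w,c,P=traypose(fn,roi,thr); C,wh,a=rect(P)
    q=P[:,:2]*1000; a0=a if abs(a)<45 else a-90; a0=a0-90 if a0>45 else a0
    th=np.radians(a0)
    e=np.array([np.cos(th),np.sin(th)]); n=np.array([-e[1],e[0]])
    v=q@n; rear=v.min(); k=v<rear+4
    # refine rear line
    k2=k&(np.abs(q@e-np.median((q@e)[k]))<34)
    vx,vy,x0,y0=cv2.fitLine(q[k2].astype(np.float32),cv2.DIST_HUBER,0,.01,.01).ravel()
    th=np.arctan2(vy,vx); th=th if abs(th)<1 else th-np.sign(th)*np.pi
    e=np.array([np.cos(th),np.sin(th)]); n=np.array([-e[1],e[0]]); u=q@e; v=q@n; rb=v<np.array([x0,y0])@n+36
    l,r=u[rb].min(),u[rb].max(); cen=e*(l+r)/2+n*(np.array([x0,y0])@n+42)
    g=np.array([555.6,2.5]); ga=np.radians(6.64); ge=np.array([np.cos(ga),np.sin(ga)]); gn=np.array([-ge[1],ge[0]])
    print('t',s['t'],'tcp',np.array(s['position'])*1000,'F',s['contact_force'])
    print('rect',C,wh,a,'| yaw',np.degrees(th),'width',r-l,'centre',cen,'gate along/lat',(cen-g)@gn,(cen-g)@ge)
    d=w['frame'].copy(); cv2.drawContours(d,[c.reshape(-1,1,2)],-1,(0,255,0),1); cv2.imwrite('pics/d_'+fn,d)
E
python3 - <<'E'
from h import *
report('w4.png')
E
```

```text
t 2.8833 tcp [ 570.0157 -205.6029  204.6131] F [ 0.7122 -0.8303  0.4793]
rect [ 580.0089 -152.7297] [79.3861 81.4669] 89.83158874511719 | yaw -0.20937553 width 79.91631067465494 centre [ 580.8176 -150.2259] gate along/lat -154.61736001716292 7.388664125191415
```

View pics/d_w4.png

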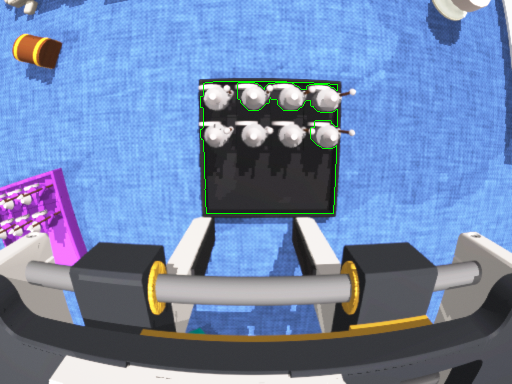

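The tray squared to the fingers (yaw ≈ 0) with its rear midpoint held near x = 580. So it steers like a car about its rear edge, and it is now 7 mm right of the gate line. I'll back off, re-centre the fingers and push at yaw ≈ 8.6° to turn it back left.

Emit:
carry_out:
  motion:
    - [5,-1.2,0,0,0,0,0]
    - [5,0,1.15,0,0,0,0]
    - [5,0,0,0,0,0,-4.3]
    - [5,0,0,0,0,0,-4.3]
    - [5,0.5,0,0,0,0,0]
    - [5,0.5,0,0,0,0,0]
    - [5,0.4,0,0,0,0,0]
    - [5,0.4,0,0,0,0,0]
    - [5,0.4,0,0,0,0,0]
    - [5,0.4,0,0,0,0,0]

```text
t: 3.77
position: [0.5776, -0.1919, 0.2047]
orientation: [2.049, 2.381, 0.0]
contact_force: [0.6, -0.9, -0.2]
gripper_width: 0.0502
```

Emit:
carry_out:
  motion:
    - [5,0.4,0,0,0,0,0]
    - [5,0.4,0,0,0,0,0]
    - [5,0,0,0,0,0,0]

```text
t: 4.02
position: [0.5764, -0.1836, 0.2047]
orientation: [-2.048, -2.382, 0.0]
contact_force: [-1.2, 0.3, -0.2]
gripper_width: 0.05
```

```bash
python3 - <<'E'
import re
t=open('h.py').read()
t=t.replace("(img[y0:y1,x0:x1].max(2)<thr)*255","((img[y0:y1,x0:x1].max(2)<thr)&(np.ptp(img[y0:y1,x0:x1].astype(int),axis=2)<22))*255").replace("(120,0,400,215)","(150,20,380,225)").replace("thr=48","thr=75")
open('h.py','w').write(t)
E
python3 - <<'E'
from h import *
report('w5.png')
E
```

```text
t 4.0167 tcp [ 576.3511 -183.6364  204.6635] F [-1.1822  0.2666 -0.239 ]
rect [ 571.983  -133.5639] [82.9571 88.7549] 8.02719497680664 | yaw -98.91301 width 103.16510998939127 centre [ 599.5326 -137.2325] gate along/lat -143.8751933207828 27.480565027134446
```

View pics/d_w5.png

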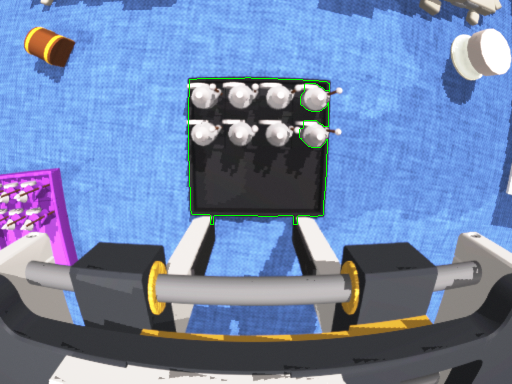

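```bash
cat >> h.py <<'E'
def rep2(fn,roi=(150,20,380,213),old=None,quiet=0):
    if old: s,w=old; c=blackrect(w['frame'],roi,75); P=wplane(w,c,.012,s)
    else: s,w,c,P=traypose(fn,roi)
    R=cv2.Rodrigues(np.array(s['orientation'],float))[0]; tx,ty=R[:2,0],R[:2,1]; tcp=np.array(s['position'])[:2]*1000
    q=P[:,:2]*1000-tcp; a=q@tx; b=q@ty   # a forward, b right
    fr=a.max(); k=(a>a.min()+3)&(a<fr-4); L=k&(b<np.median(b)-30)&(b<np.percentile(b,1)+6); Rr=k&(b>np.percentile(b,99)-6)
    Lf=cv2.fitLine(np.c_[a,b][L].astype(np.float32),cv2.DIST_HUBER,0,.01,.01).ravel(); Rf=cv2.fitLine(np.c_[a,b][Rr].astype(np.float32),cv2.DIST_HUBER,0,.01,.01).ravel()
    fa=lambda f,x:f[3]+(x-f[2])*f[1]/f[0]
    sl=(Lf[1]/Lf[0]+Rf[1]/Rf[0])/2; yaw=np.degrees(np.arctan2(ty[1],ty[0])-np.arctan(sl))
    bm=(fa(Lf,50)+fa(Rf,50))/2; cen=tcp+50*tx+bm*ty
    g=np.array([555.6,2.5]); ga=np.radians(6.64); ge=np.array([np.cos(ga),np.sin(ga)]); gn=np.array([-ge[1],ge[0]])
    print('t',s['t'],'tcp',tcp,'toolyaw',np.degrees(np.arctan2(ty[1],ty[0])),'tray yaw',yaw,'(slopes L,R deg',np.degrees([-Lf[1]/Lf[0],-Rf[1]/Rf[0]]),') width',fa(Rf,50)-fa(Lf,50),'off in tool b',bm,'a range',a.min(),fr)
    print('cen',cen,'gate along/lat (contact assumed)',(cen-g)@gn,(cen-g)@ge,'rear lat',(cen-42*np.array([-np.sin(np.radians(yaw)),np.cos(np.radians(yaw))])-g)@ge)
    return w
E
python3 - <<'E'
from h import *
s=ctrl.observe(); rep2('',old=(s,np.load('pics/w5.png.npz')))
E
```

```text
t 4.0667 tcp [ 576.3997 -183.9612] toolyaw 8.620512358048684 tray yaw 8.244552225787295 (slopes L,R deg [-0.6751 -0.0768] ) width 82.0802 off in tool b 3.0872574 a range 13.73659391004515 94.81360513114961
cen [ 571.9576 -134.0633] gate along/lat (contact assumed) -137.53873313826006 0.4570180703560496 rear lat 1.6330625478000655
```

Emit:
carry_out:
  motion:
    - [5,0.3,0,0,0,0,0]
    - [5,0.5,0,0,0,0,0]
    - [5,0.5,0,0,0,0,0]
    - [5,0.5,0,0,0,0,0]
    - [5,0.5,0,0,0,0,0]
    - [5,0.5,0,0,0,0.1,0]
    - [5,0.5,0,0,0,0,0]
    - [5,0.5,0,0,0,-0.1,0]
    - [5,0.3,0,0,0,0,0]
    - [5,0,0,0,0,0,0]

```text
t: 4.9
position: [0.5702, -0.1431, 0.2047]
orientation: [-2.048, -2.382, -0.0]
contact_force: [0.7, 0.2, -0.1]
gripper_width: 0.0504
```

```bash
python3 - <<'E'
from h import *
s=ctrl.observe(); w=rep2('w6.png'); np.save('pics/s6.npy',s,allow_pickle=True)
cv2.imwrite('pics/v6.png',cv2.resize(w['frame'][0:225,100:400],None,fx=2.6,fy=2.6,interpolation=2))
E
```

```text
t 4.9 tcp [ 570.2194 -143.137 ] toolyaw 8.62949826994302 tray yaw 8.490909796320562 (slopes L,R deg [-0.2313 -0.0458] ) width 82.125534 off in tool b 2.7672977 a range 13.756265029285839 94.09335793088229
cen [565.4532 -93.2878] gate along/lat (contact assumed) -96.2845890695634 -1.2889268345402591 rear lat 0.06762493628931487
```

View pics/v6.png

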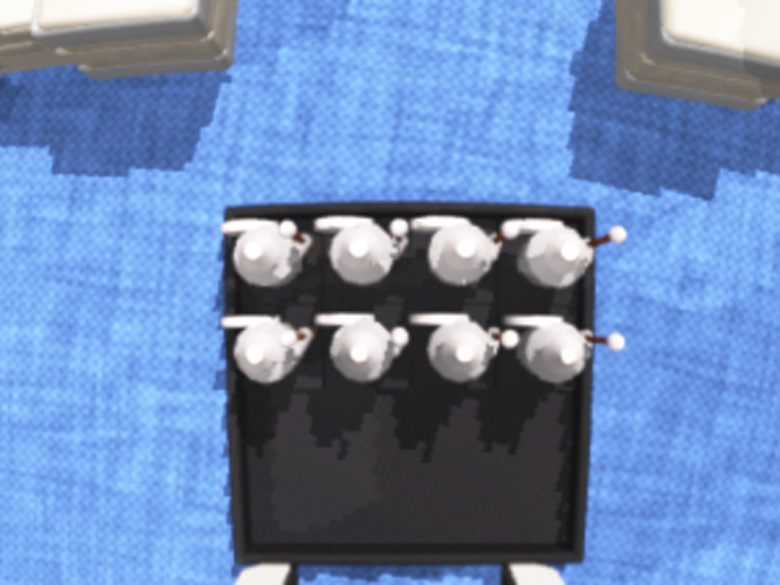

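The crop shows the near base corners of the piers at about (232,68) left and (621,88) right. I'll use them to re-measure the gate.

```bash
python3 - <<'E'
from h import *
s=np.load('pics/s6.npy',allow_pickle=True).item(); w=np.load('pics/w6.png.npz')
P=wplane(w,np.array([[232,68],[621,88]])/2.6+[99.8,-.2],.0,s)[:,:2]*1000
d=P[1]-P[0]; th=np.arctan2(d[1],d[0]); print(P,np.linalg.norm(d),np.degrees(th))
a=np.radians(6.64); n=np.array([-np.sin(a),np.cos(a)]); print('mid',P.mean(0)+16*n)
E
```

```text
[[510.844  -18.7828]
 [605.6016  -8.6125]] 95.30189141410348 6.126093146410716
mid [556.3727   2.1951]
```

Emit:
carry_out:
  motion:
    - [5,0.3,0,0,0,0,0.5]
    - [5,0.4,0,0,0,0,0.5]
    - [5,0.4,0,0,0,0,0.5]
    - [5,0.4,0,0,0,0,0.5]
    - [5,0.4,0,0,0,0,0.2]
    - [5,0.4,0,0,0,0,0]
    - [5,0.4,0,0,0,0,0]
    - [5,0,0,0,0,0,0]

```text
t: 5.62
position: [0.5668, -0.1163, 0.2046]
orientation: [-2.093, -2.342, -0.0]
contact_force: [0.4, 0.3, -0.2]
gripper_width: 0.0504
```

```bash
python3 - <<'E'
from h import *
s=ctrl.observe(); w=rep2('w7.png'); np.save('pics/s7.npy',s,allow_pickle=True)
cv2.imwrite('pics/v7.png',cv2.resize(w['frame'][0:225,100:400],None,fx=2.6,fy=2.6,interpolation=2))
E
```

```text
t 5.6167 tcp [ 566.834 -116.264] toolyaw 6.437015476824162 tray yaw 6.111902020828272 (slopes L,R deg [-0.2195 -0.4307] ) width 82.301544 off in tool b 2.8234615 a range 13.787532375064382 94.38877397600857
cen [564.0341 -66.2626] gate along/lat (contact assumed) -69.27665121486596 0.42648351151921293 rear lat 0.03937295526442952
```

View pics/v7.png

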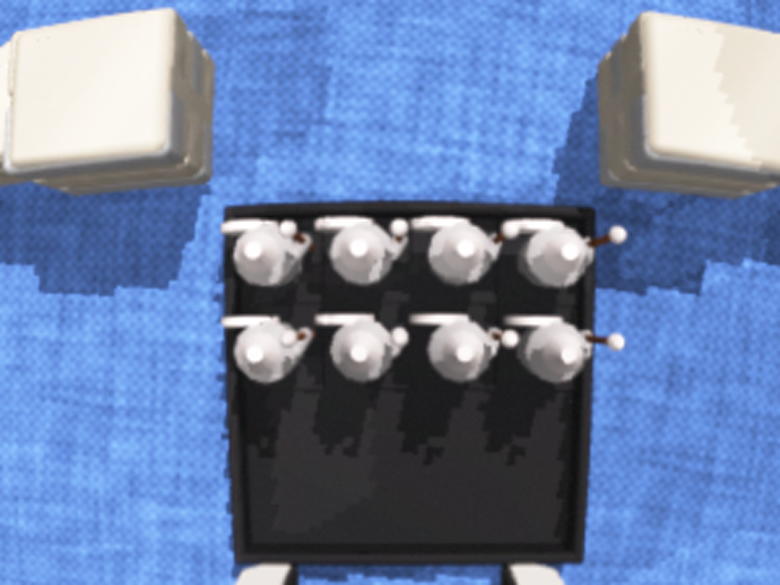

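The tray is aligned with the gap: inner base faces at 213 and 600 px, tray at 225 to 594 px. It is about 0.7 mm right of centre and square, so I'll push through.

Emit:
carry_out:
  motion:
    - [5,0.3,0,0,0,0,0]
    - [5,0.5,0,0,0,0,0]
    - [5,0.5,0,0,0,0,0]
    - [5,0.5,0,0,0,0,0]
    - [5,0.5,0,0,0,0,0]
    - [5,0.5,0,0,0,0,0]
    - [5,0.5,0,0,0,0,0]
    - [5,0.5,0,0,0,0,0]
    - [5,0.3,0,0,0,0,0]
    - [5,0,0,0,0,0,0]

```text
t: 6.5
position: [0.5623, -0.0756, 0.2047]
orientation: [-2.093, -2.342, -0.0]
contact_force: [-0.2, 0.3, 0.3]
gripper_width: 0.0498
```

```bash
python3 - <<'E'
from h import *
s=ctrl.observe(); w=rep2('w8.png'); np.save('pics/s8.npy',s,allow_pickle=True)
cv2.imwrite('pics/v8.png',cv2.resize(w['frame'][0:225,100:400],None,fx=2.6,fy=2.6,interpolation=2))
E
```

```text
t 6.5 tcp [562.2594 -75.5985] toolyaw 6.429782218927459 tray yaw 5.986467430146032 (slopes L,R deg [-0.1818 -0.7048] ) width 82.52631 off in tool b 2.9170837 a range 13.786809077191323 94.28273434931855
cen [559.5589 -25.5863] gate along/lat (contact assumed) -28.35571792625921 0.6846886527314053 rear lat 0.2056346459168843
```

View pics/v8.png

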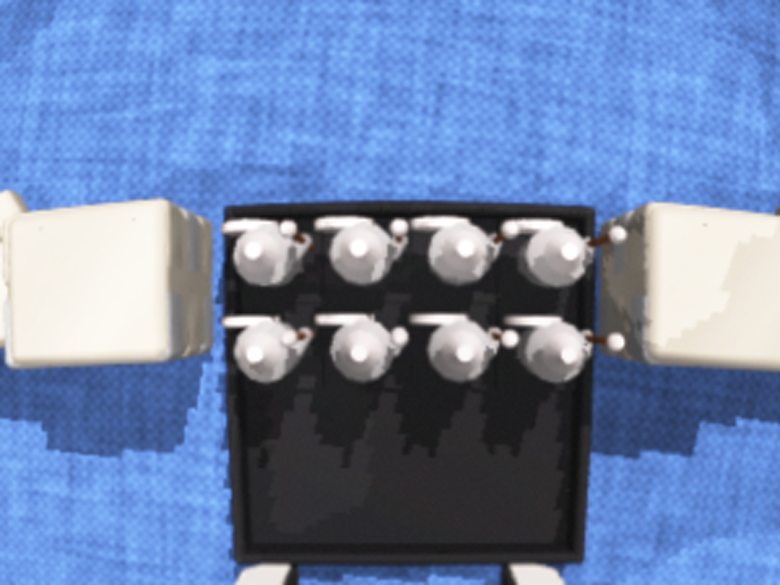

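The front half is in the gap, clear on both sides (about 2.5 mm left, 1.4 mm right). Continue with a hair of left turn and stop short of the brutes.

Emit:
carry_out:
  motion:
    - [5,0.3,0,0,0,0,-0.2]
    - [5,0.5,0,0,0,0,-0.2]
    - [5,0.5,0,0,0,0,0]
    - [5,0.5,0,0,0,0,0]
    - [5,0.5,0,0,0,0,0]
    - [5,0.5,0,0,0,0,0]
    - [5,0.5,0,0,0,0,0]
    - [5,0.5,0,0,0,0,0]
    - [5,0.4,0,0,0,0,0]
    - [5,0,0,0,0,0,0]

```text
t: 7.38
position: [0.5573, -0.0338, 0.2047]
orientation: [-2.085, -2.35, -0.0]
contact_force: [-0.5, 1.1, 0.0]
gripper_width: 0.0505
```

```bash
python3 - <<'E'
from h import *
rep2('w9.png')
E
```

```text
t 7.3833 tcp [557.2978 -33.7755] toolyaw 6.836781052132243 tray yaw 7.287078348638258 (slopes L,R deg [-0.1844  1.085 ] ) width 82.28963 off in tool b 2.8206234 a range 13.771442517575487 94.23079994370696
cen [554.1463  16.2048] gate along/lat (contact assumed) 13.780926922089101 0.14078391383370592 rear lat 0.6151070341314564
```

Emit:
carry_out:
  motion:
    - [5,0.3,0,0,0,0,0]
    - [5,0.5,0,0,0,0,0]
    - [5,0.5,0,0,0,0,0]
    - [5,0.5,0,0,0,0,0]
    - [5,0.5,0,0,0,0,0]
    - [5,0.5,0,0,0,0,0]
    - [5,0.5,0,0,0,0,0]
    - [5,0.5,0,0,0,0,0]
    - [5,0.4,0,0,0,0,0]
    - [5,0,0,0,0,0,0]

```text
t: 8.27
position: [0.5523, 0.0079, 0.2047]
orientation: [-2.085, -2.35, -0.0]
contact_force: [1.4, 0.2, 0.3]
gripper_width: 0.0498
```

```bash
python3 - <<'E'
from h import *
rep2('w10.png')
E
```

```text
t 8.2667 tcp [552.3128   7.913 ] toolyaw 6.83824662663232 tray yaw 6.711122638871941 (slopes L,R deg [-0.2697  0.0154] ) width 82.25293 off in tool b 2.7842102 a range 13.762858035996052 94.17581600825663
cen [549.1239  57.8888] gate along/lat (contact assumed) 55.76609332738208 -0.028006638461887334 rear lat 0.02412896543185372
```

```bash
cat >> h.py <<'E'
def gap(fn,show=None):
    s=ctrl.observe(); w=snap('wrist',fn); f=w['frame'].astype(int)
    blk=(f.max(2)<75)&(np.ptp(f,axis=2)<22)
    R=cv2.Rodrigues(np.array(s['orientation'],float))[0]; tx,ty=R[:2,0],R[:2,1]; tcp=np.array(s['position'])[:2]*1000
    A=[];B=[]
    for u in range(160,360):
        col=blk[:,u]; r=74
        # top edge of the tray: first black going down from row 70
        k=np.nonzero(col[72:90])[0]
        if len(k) and 195<u<325: A.append([u,72+k[0]-.5])
        k=np.nonzero(col[:73] & ~col[1:74])[0]
        if len(k): B.append([u,k[-1]+.5])
    out=[]
    for X in (A,B):
        if len(X)<10: print('few',len(X)); out.append(None); continue
        q=wplane(w,X,.012,s)[:,:2]*1000-tcp; ab=np.c_[q@ty,q@tx]
        for _ in range(4):
            p=np.polyfit(ab[:,0],ab[:,1],1); r=ab[:,1]-np.polyval(p,ab[:,0]); ab=ab[np.abs(r)<max(1.5,1.5*np.std(r))]
        print('front line a0',p[1],'deg',np.degrees(np.arctan(p[0])),'b range',ab[:,0].min(),ab[:,0].max(),'n',len(ab),'std',np.std(ab[:,1]-np.polyval(p,ab[:,0]))); out.append(p)
    return w
E
python3 - <<'E'
from h import *
w=gap('w11.png')
s=ctrl.observe(); f=w['frame'].astype(int)
c=blackrect(w['frame'],(100,0,420,72),75); print(c.min(0),c.max(0)); 
cv2.imwrite('pics/v11.png',cv2.resize(w['frame'][0:225,100:400],None,fx=2.6,fy=2.6,interpolation=2))
E
```

```text
front line a0 94.34007269135975 deg -0.23863389243929564 b range -32.73956204285492 41.98426152804205 n 129 std 0.16820569820631506
front line a0 133.68204552711998 deg 0.11711555810213795 b range -50.08234581500344 45.95793081066594 n 161 std 0.21457528065922082
[166   0] [332  19]
```

The brutes' front edge is 39 mm ahead and parallel within 0.4°, and the tray sits fully within its width. Advance 33 mm, then re-measure.

Emit:
carry_out:
  motion:
    - [5,0.3,0,0,0,0,-0.2]
    - [5,0.5,0,0,0,0,-0.1]
    - [5,0.5,0,0,0,0,0]
    - [5,0.5,0,0,0,0,0]
    - [5,0.5,0,0,0,0,0]
    - [5,0.5,0,0,0,0,0]
    - [5,0.3,0,0,0,0,0]
    - [5,0.2,0,0,0,0,0]
    - [5,0,0,0,0,0,0]

```text
t: 9.12
position: [0.5483, 0.0403, 0.2047]
orientation: [-2.079, -2.355, -0.0]
contact_force: [0.6, -0.9, 0.9]
gripper_width: 0.0499
```

```bash
python3 - <<'E'
from h import *
w=gap('w12.png'); rep2('w13.png')
print(w['frame'][55:90,[210,235,280]].max(2).T)
E
```

```text
front line a0 94.40570011073738 deg -0.1920040688394373 b range -32.71736742981583 42.01547598465568 n 129 std 0.21036050707597137
front line a0 102.733658978439 deg -0.07786963672037307 b range -50.468675105205605 46.99847792913718 n 166 std 0.23261492977933296
t 9.1667 tcp [548.3481  40.067 ] toolyaw 7.117755254618677 tray yaw 7.184695970992522 (slopes L,R deg [-0.3279  0.4618] ) width 82.1792 off in tool b 2.761446 a range 13.735446800430244 94.6451570990053
cen [544.8928  90.0239] gate along/lat (contact assumed) 88.1748934965347 -0.5149644104319648 rear lat -0.11568742393024856
[[ 67  47  34  38  47  49  34  27  25  40 114 171 183 178 179 178 166 158
  154 147 144 144 127  61  36  32  31  27  32 108 235 254 254 253 244]
 [ 38  34  36  40  40  34  26  24  37  97 152 151 164 191 193 181 174 172
  153 149 149 138  76  40  35  33  27  60 207 255 255 254 248 246 248]
 [ 43  33  34  39  39  33  28  23  30  66 133 155 160 156 153 156 161 168
  160 154 142 133  86  43  44  48  39  27  43 126 179 231 245 248 251]]
```

The brutes' lowest black pixel is the foot of their front face (z = 0), so the true gap is about 10.5 mm. Creep 9 mm and look.

Emit:
carry_out:
  motion:
    - [5,0.2,0,0,0,0,0]
    - [5,0.2,0,0,0,0,0]
    - [5,0.2,0,0,0,0,0]
    - [5,0.15,0,0,0,0,0]
    - [5,0.1,0,0,0,0,0]
    - [5,0.05,0,0,0,0,0]
    - [5,0,0,0,0,0,0]
    - [5,0,0,0,0,0,0]

```text
t: 9.88
position: [0.5472, 0.0489, 0.2046]
orientation: [-2.079, -2.355, -0.0]
contact_force: [0.2, -0.3, 0.7]
gripper_width: 0.0498
```

```bash
python3 - <<'E'
from h import *
s=ctrl.observe(); print(s['t'],s['position'])
w=snap('wrist','w14.png')['frame']
for u in (180,210,235,260,280,305,320): print(u,w[60:90,u].max(1))
cv2.imwrite('pics/v14.png',cv2.resize(w[30:130,150:360],None,fx=3.7,fy=3.7,interpolation=2))
E
```

```text
9.8833 [0.5472 0.0489 0.2046]
180 [163 141 143 142 134  80  45  42  43  44  43  36  27  33  39  40  34  28
  26  44 124 159 165 168 176 192 189 174 170 185]
210 [ 64  60  62  65  65  68  67  68  68  65  39  31  36  43  49  39  26  23
  35  55  53  47  37  28  63 201 252 254 254 250]
235 [144 138  84  51  46  47  47  47  44  35  30  34  39  40  37  27  24  24
  33  37  39  36  29 118 253 255 255 253 246 247]
260 [146 144 134  83  52  48  47  48  45  33  29  30  33  31  27  24  24  27
  53  66  58  46  31  53 162 229 229 207 151  85]
280 [ 42  47  46  47  46  47  46  46  46  40  28  34  39  40  37  30  24  26
  33  38  38  32  26  23  47 120 191 239 243 248]
305 [145 145 145 146 137  77  47  46  45  43  38  29  35  38  39  35  29  23
  25  33  36  34  34  27 127 254 255 254 234 162]
320 [184 147 145 143 131  79  70  69  69  64  46  34  29  36  38  37  33  26
  25  34  61  66  54  38  27  24  31  40  94 205]
```

```bash
cat >> h.py <<'E'
def foot(w,s,us=range(172,196)):
    f=w['frame'].astype(float).max(2)
    R=cv2.Rodrigues(np.array(s['orientation'],float))[0]; tx,ty=R[:2,0],R[:2,1]; tcp=np.array(s['position'])[:2]*1000
    X=[]
    for u in us:
        for v in range(95,40,-1):
            if f[v,u]<85 and f[v+1,u]>=85:
                X.append([u,v+(85-f[v,u])/(f[v+1,u]-f[v,u])]); break
    q=wplane(w,X,0,s)[:,:2]*1000; ab=np.c_[(q-tcp)@ty,(q-tcp)@tx]
    print('foot a',np.median(ab[:,1]),'spread',np.percentile(ab[:,1],[10,90]),'b',ab[0,0],ab[-1,0],'world',np.median(q,0))
E
python3 - <<'E'
from h import *
s=ctrl.observe(); foot(np.load('pics/w14.png.npz'),s,range(172,186)); foot(np.load('pics/w14.png.npz'),s,range(337,345))
f=np.load('pics/w14.png.npz')['frame'].max(2); print(f[72:88,182:206:2]); print(f[72:88,328:348:2])
s2=dict(s); s2['position']=[.54835,.040067,.2047]; foot(np.load('pics/w12.png.npz'),s2,range(172,186))
E
```

```text
foot a 96.21877795446034 spread [96.1108 96.2931] b -50.59201790256169 -42.09084470446604 world [489.356  138.5928]Traceback (most recent call last):
  File "<stdin>", line 2, in <module>
  File "h.py", line 88, in foot
    q=wplane(w,X,0,s)[:,:2]*1000; ab=np.c_[(q-tcp)@ty,(q-tcp)@tx]
      ~~~~~~^^^^^^^^^
  File "h.py", line 13, in wplane
    p=(uv-[K[0,2],K[1,2]])/K[0,0]; r=np.linalg.norm(p,axis=1,keepdims=True)+1e-12
       ~~^~~~~~~~~~~~~~~~
ValueError: operands could not be broadcast together with shapes (1,0) (2,)
```

View pics/v14.png

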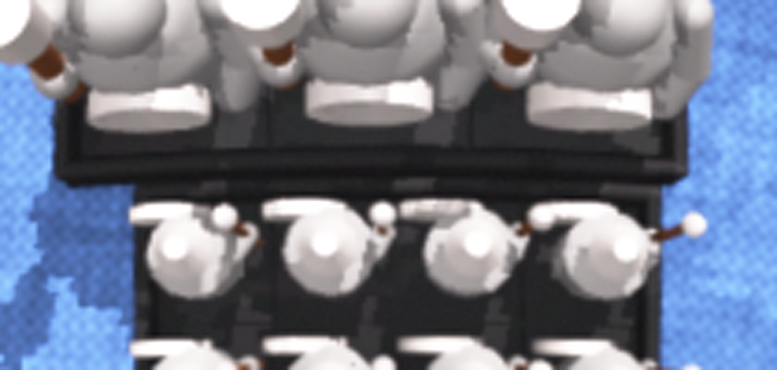

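The last view shows the trays nearly touching, square and parallel; the foot of the brutes' face is about 1.8 mm ahead of the tray front. Nudge on, watching the numbers.

Emit:
carry_out:
  motion:
    - [5,0.05,0,0,0,0,0]
    - [5,0.05,0,0,0,0,0]
    - [5,0.05,0,0,0,0,0]
    - [5,0,0,0,0,0,0]
    - [5,0,0,0,0,0,0]

```text
t: 10.35
position: [0.547, 0.0503, 0.2046]
orientation: [-2.08, -2.355, 0.0]
contact_force: [-0.0, -0.3, -1.1]
gripper_width: 0.0503
```

```bash
python3 - <<'E'
from h import *
s=ctrl.observe(); print(s['position']); w=snap('wrist','w15.png'); foot(w,s,range(172,186))
E
```

```text
[0.547  0.0503 0.2046]
foot a 94.69570387166539 spread [94.6655 94.8459] b -50.5710045634209 -42.070321525439624 world [489.4021 138.5091]
```

Emit:
carry_out:
  motion:
    - [5,0.05,0,0,0,0,0]
    - [5,0,0,0,0,0,0]
    - [5,0,0,0,0,0,0]

```text
t: 10.65
position: [0.547, 0.0507, 0.2046]
orientation: [2.08, 2.355, -0.0]
contact_force: [0.2, -3.4, -0.1]
gripper_width: 0.05
```

```bash
python3 - <<'E'
from h import *
s=ctrl.observe(); print(s['position']); w=snap('wrist','w16.png'); foot(w,s,range(172,186))
E
```

```text
[0.547  0.0507 0.2046]
foot a 94.58394545124284 spread [94.5552 94.7581] b -50.56155236439434 -42.061759154717286 world [489.3821 138.7562]
```

The foot offset has stopped falling at 94.6 mm, the tray's front line, and the force has jumped to 3.4 N, so they have met, with the brutes moved only about 0.2 mm. Back off and lift away.

Emit:
carry_out:
  motion:
    - [5,-0.3,0,0,0,0,0]
    - [5,-0.6,0,0,0,0,0]
    - [5,-0.6,0,0,0,0,0]
    - [5,0,0,-1.5,0,0,0]
    - [5,0,0,-3,0,0,0]
    - [5,0,0,-3.5,0,0,0]
    - [5,0,0,-3.5,0,0,0]
    - [5,0,0,-3,0,0,0]
    - [5,0,0,-1.5,0,0,0]
    - [5,0,0,0,0,0,0]

```text
t: 11.53
position: [0.5491, 0.0354, 0.3685]
orientation: [2.077, 2.351, 0.007]
contact_force: [-0.4, -0.0, 0.6]
gripper_width: 0.0501
```

```bash
python3 - <<'E'
from h import *
s=ctrl.observe(); print(s['t'],s['position'],s['contact_force']); w=snap('wrist','w17.png'); f=w['frame']
c=blackrect(f,(150,10,380,225),75); P=wplane(w,c,.012,s); print('both',rect(P),c.min(0),c.max(0))
R=cv2.Rodrigues(np.array(s['orientation'],float))[0]; tx,ty=R[:2,0],R[:2,1]; tcp=np.array(s['position'])[:2]*1000
# black-pixel gap check across seam in several columns
q=P[:,:2]*1000-tcp; a=q@tx;b=q@ty; print('a',a.min(),a.max(),'b',b.min(),b.max())
k=(a<a.min()+45)&(a>a.min()+5)
for S in (k&(b<np.median(b[k])),k&(b>np.median(b[k]))):
    p=np.polyfit(a[S],b[S],1); print('side deg (tool)',np.degrees(np.arctan(p[0])),np.polyval(p,a.min()+20))
rr=a<a.min()+3; p=np.polyfit(b[rr],a[rr],1); print('rear deg',np.degrees(np.arctan(p[0])))
# bystander drift: side view before/after outside arm
b0=np.load('pics/b.png.npz')['frame']; b1=snap('side','b17.png')['frame']
for n,P in dict(chest=[.4095,-.0689,.01],pot=[.7177,-.0332,.03],purple=[.4077,-.2132,.01],hero=[.43,.05,.02],die=[.68,.08,.01]).items():
    u,v=np.round(proj(np.load('pics/b.png.npz'),P)[0]).astype(int); d=cv2.absdiff(b0[v-10:v+11,u-10:u+11],b1[v-10:v+11,u-10:u+11]); print(n,u,v,d.mean())
E
```

```text
11.5333 [0.5491 0.0354 0.3685] [-0.4107 -0.032   0.5554]
both (array([537.7142, 109.7433]), array([99.1324, 97.2583]), 6.93270206451416) [205  73] [293 158]
a 26.463266415137404 123.85303108395455 b -51.555318577438 47.574030206625416
side deg (tool) 0.8237594881524714 -38.40490882135204
side deg (tool) -0.4594428942739885 43.367696298060615
rear deg -0.33456144648991964
chest 215 232 2.124716553287982
pot 304 202 1.7165532879818595
purple 224 269 8.300831443688587
hero 214 203 1.9962207105064247
die 283 186 3.873015873015873
```

```bash
python3 -c "
from plant import ctrl
print(ctrl.job_done())"
```

```text
the job is handed in; nothing more can be done
None
```

I pushed the regiment's tray with two open fingertips on its rear rim, through the gap and up to the brutes' tray. I then backed off, lifted clear and handed in at about 11.6 s.

- **Through the gap:** no contact with the piers was seen or felt. The tightest margin I saw was about 1.4 mm on the right, read from one picture.
- **Meeting the brutes:** at the last nudge the force rose to about 3.4 N. The measured gap closed to about 0.2 mm, which is within my measuring error. The brutes moved about 0.2 mm.
- **Squareness:** the front edges were parallel within about 0.4°. The tray is roughly 5 mm off the brutes' middle, but its whole front lies within their width.
- **After lifting:** from above, the two trays show as one dark block with no gap in the mask. This check was by numbers only, because all 12 picture views were used.
- **Bystanders:** the chest, paint pot, hero and die patches look nearly unchanged between the first and last side views. I did not compare the glue jar, dropper, tape or dice cup, which the hand stayed well clear of.
- **One check that disagreed:** the patch around the purple decoy tray differed more. I put that down to the arm's shadow, since the fingers never went near it, but I did not confirm it.

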